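# Tip a tray of shoe heels into the feed hopper

### The job

Using its arch handle, set the loaded tray down on the steel tipping stand, spilling nothing, with its open front towards the red hopper, and dock it: push it gently forward, level, until its front foot bar presses the hopper's yellow sprung buffer bar in a few millimetres, but never ram the bar to the end of its 10 mm travel. Then lift the orange bar at its tail and tip the tray up to 60 degrees or more, its front foot bar staying down on the ledge at the buffer, until all five heels are in the hopper. Lower the empty tray so that it stands level on the stand again, let go, and leave everything else on the bench where it is.

Things in the scene. Friction and masses are not known exactly. Their poses are not given: they have to be found in the camera images.
- tray: Blue open-fronted scoop tray holding five heels: x -0.082 to 0.105, 130 mm wide, walls to 64 mm high. Origin: under its middle, at the level its feet stand on; x points to the open pouring front, z up. Inner floor 29 mm up, the last 35 mm rising 6 mm to the lip. Stands on two round steel foot bars along y, radius 7 mm, 130 mm long, axes at x 0.060 and -0.070. 0.24 to 0.38 kg empty.
- arch (a point): Centre of the black carrying bar that arches over the middle of the tray (tray x 0.010, z 0.114): flat-sided, 14 mm thick (tray x), 18 mm high, 118 mm free length along tray y; close to the loaded tray's centre of mass.
- tail (a point): Centre of the orange round grab bar behind the tray's tail (tray x -0.128, z 0.054): 12 mm diameter, along tray y, 109 mm free between its brackets, 40 mm clear in front of it to the tail wall. Being round it can turn in a light grip.
- foot (a point): Centre of the front round foot bar's axis (tray x 0.060, z 0.007), about which the tray turns when tipped.
- stand: Fixed grey steel tipping stand: flat top 120 mm above the bench, x -0.110 to 0.070, 190 mm wide. Origin: on the bench below the top; x points to the red hopper, z up. The tray goes on with its x along the stand's x.
- edge (a point): Middle of the front edge of the stand's top (stand x 0.070, z 0.120). From here an aluminium ledge, 2 mm lower, 170 mm wide, leads to the red hopper. The hopper is clamped at a different place each time and its pose is not given: the tray-side face of its yellow buffer bar lies 10 to 60 mm beyond this point along stand x and must be felt for.
- buffer (a joint): Yellow sprung docking bar, 200 mm wide, 4 mm thick, its top 12 mm above the ledge, across the ledge's far end. Value: how far it is pressed towards the hopper, 0 at rest, end of travel 0.010 m. It gives from 2.4 N on, 0.8 N more per mm, 10.4 N at the end. The tray's front foot bar meets it, and bears on it while tipping.
- over (a point): Point above the hopper (stand x 0.215, y 0, z 0.185). Hopper: open box, 204 mm long, 232 mm wide inside, its inside begins 16 mm beyond the buffer bar's face, floor 46 to 59 mm above the bench, side walls to 175 mm, far wall to 185 mm. With the foot bar against the buffer the lip overhangs into it and the tray tips past 75 degrees; short of the buffer the lip strikes the ledge or the bar.
- heel1: Shoe heel block, dark brown with black top piece, D-shaped, 38 x 36 x 24 mm high; starts in the tray. Origin: underside, near its middle (18 mm from the round end).
- heel2: Shoe heel block, light brown with black top piece, D-shaped, 38 x 36 x 24 mm high; starts in the tray. Origin: underside, near its middle (18 mm from the round end).
- heel3: Shoe heel block, dark brown with black top piece, D-shaped, 38 x 36 x 24 mm high; starts in the tray. Origin: underside, near its middle (18 mm from the round end).
- heel4: Shoe heel block, light brown with black top piece, D-shaped, 38 x 36 x 24 mm high; starts in the tray. Origin: underside, near its middle (18 mm from the round end).
- heel5: Shoe heel block, dark brown with black top piece, D-shaped, 38 x 36 x 24 mm high; starts in the tray. Origin: underside, near its middle (18 mm from the round end).
- shoe_a: Navy loafer: a bystander, leave alone. Origin at its underside.
- shoe_b: Second navy loafer: a bystander, leave alone. Origin at its underside.
- die_a: Dark steel five-sided cutting die, 120 x 90 mm, 22 mm high, between the tray and the stand: a bystander, leave alone. Origin at its underside.
- die_b: Dark steel five-sided cutting die, 120 x 90 mm, 22 mm high, to the right: a bystander, leave alone. Origin at its underside.
- gluepot: Closed glue tin, 70 mm across, 75 mm high, between the tray and the stand: a bystander, leave alone. Origin at its underside.
- driver: Screwdriver: a bystander, leave alone. Origin at its underside.
- hammer: Hammer: a bystander, leave alone. Origin at its underside.

How it is judged:
By the outcome, as a careful person would: the job done as asked, in the order asked, and still so for the second after the job is handed in, with the robot touching nothing.
It also fails if it takes over 72 s, if anything falls off the work surface, if the arm or the gripper's body presses on something with over 40 N, if the wrist force passes 120 N, or if a joint passes its speed limit or range.

### The arm

A 6-joint arm with a two-finger parallel gripper is mounted at the origin on the work surface. World frame = base frame: x ahead of the robot, y to its left, z up, the work surface at z = 0. Lengths are in m, angles in rad, forces in N, time in s.
With the tool pointing down it reaches from about 0.325 to 0.9 m from the base axis. Payload 6.1 kg.
Tool frame: the origin (TCP) lies midway between the tips of the shut fingers; the grasp point (between the pads) lies 19 mm behind it; z points along the fingers, y is the line along which they close (so a half turn about z gives the same grasp; the last joint's range is limited). The gripper opens to 85 mm and grips with 20 to 120 N. Pads are 22 mm wide; open, the fingers measure 114 mm over their backs; the gripper's body (76 mm by 85 mm) begins 54 mm behind the grasp point. The pads swing forward as they close: fully open they stand 13 mm farther back than shut.
Start: joints at [1.016, 0.22, 1.526, -0, 1.395, -0.126], TCP at [0.26, 0.568, 0.231] pointing down, gripper open.
Joint ranges: [-2.98, 2.98], [-0.91, 2.08], [0.09, 2.57], [-1.24, 4.39], [0.2, 2.65], [-2.68, 2.68]. Speed limits (rad/s): [2.57, 2.57, 3.01, 3.14, 3.14, 3.14].

### API

Orientations are given as [roll, pitch, yaw] about the fixed x, y, z axes, in that order (R = Rz(yaw) Ry(pitch) Rx(roll)).
In Python, from plant import movep, move_l, set_joints, gripper_to, hold, inverse_kinematics, observe, get_image, get_calibration, Unreachable, job_done gives the robot as it stands. Calls block until the motion is done:
- movep(position, orientation): joint-space move of the TCP to a pose.
- move_l(position, feed=0.15, rotation=None, max_force=None): straight line of the TCP; rotation=None keeps the orientation; feed is the mean speed in m/s. With max_force (N) it stops when the force on the tool has changed by that much, and returns True; else False.
- set_joints(angles): joint-space move.
- gripper_to(opening, f_grip=None): finger opening in m; f_grip is the grip in N (None keeps the last); returns when the fingers have stopped.
- hold(seconds).
- inverse_kinematics(position, orientation): joint angles nearest the present ones, or None.
- observe(): the state.
- get_image(name): name is "side" or "top" or "wrist"; returns (picture, depth): 384x512x3 uint8, red, green, blue; 384x512 float32, m along the optical axis (not along the pixel's ray), 0 where there is no reading.
- get_calibration(name): a dict with "intrinsics" (3x3 intrinsics, pixels), "world_from_camera" (4x4, takes a point from camera to world coordinates). Camera axes: x right, y down, z forward; pixel columns grow to the right and rows downward; lengths in m; the calibration is good to about 2 mm. A picture is of the moment at which its call begins: read the wrist's pose just before it. get_calibration takes no time and is no camera call; for the wrist camera it gives the pose at the moment of the call.
A pose or a line that the arm cannot do raises Unreachable and nothing moves.
- job_done(): hands the job in; it is judged then, once.
The state is a dict: "time_s": time; "q": joint angles; "joint_velocities": joint speeds; "joint_torque": joint torques, N m; "eef_pos": TCP position; "tcp_rot": TCP orientation; "ft_force": force on the tool from outside, world axes, zero at the start; "torque": the same for the moment, N m; "opening": finger opening in m; "grasp_force": force on a finger pad.
Only numpy, scipy, OpenCV 4.12 (cv2) and the standard library are available. Lean on these libraries where they do the work, as an engineer would, in place of code of your own. Each camera call takes 0.05 s, during which the arm holds its last target. There are 200 camera calls.

## Working session

There is one attempt and no reset: what is moved stays moved. The work goes in short steps, each a Python script; the robot and the scene stay as the last script left them, time stands still between calls to the robot, and variables do not carry over. Pictures are saved under pics/ and viewed, at most 13 in all, crops included, and the job is handed in when it is done.

```bash
ls; mkdir -p pics; python3 - <<'E'
from plant import *
import cv2,numpy as np
for n in("top","side"):
    im,d=get_image(n); np.savez("pics/%s0.npz"%n,im=im,d=d)
    cv2.imwrite("pics/%s0.png"%n,im[:,:,::-1]); c=get_calibration(n);print(n,c)
s=observe();print(s["time_s"],s["ft_force"],s["tcp_rot"])
E
```

```text
pics
top {'intrinsics': array([[495.71954767,   0.        , 262.44012216],
       [  0.        , 495.71954767, 191.39448908],
       [  0.        ,   0.        ,   1.        ]]), 'world_from_camera': array([[ 0.00597387, -0.9892118 ,  0.14637052,  0.25942303],
       [-0.99987607, -0.0037768 ,  0.0152836 , -0.00770169],
       [-0.0145659 , -0.14644368, -0.98911176,  1.97194429],
       [ 0.        ,  0.        ,  0.        ,  1.        ]])}
side {'intrinsics': array([[350.77126621,   0.        , 255.10227989],
       [  0.        , 350.77126621, 193.31255101],
       [  0.        ,   0.        ,   1.        ]]), 'world_from_camera': array([[-0.96814412, -0.17936788,  0.17471158,  0.31265567],
       [-0.24982266,  0.64484872, -0.72232871,  0.914627  ],
       [ 0.01690003, -0.7429652 , -0.66911665,  0.966536  ],
       [ 0.        ,  0.        ,  0.        ,  1.        ]])}
0.1 [-0.14998256  0.82704268 -0.08954234] [-3.13979860e+00 -2.08578859e-04  2.71281183e+00]
```

View pics/top0.png

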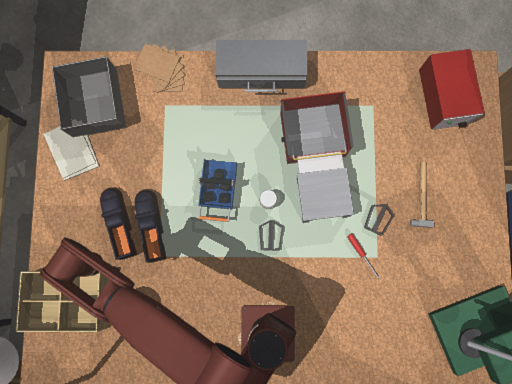

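View pics/side0.png

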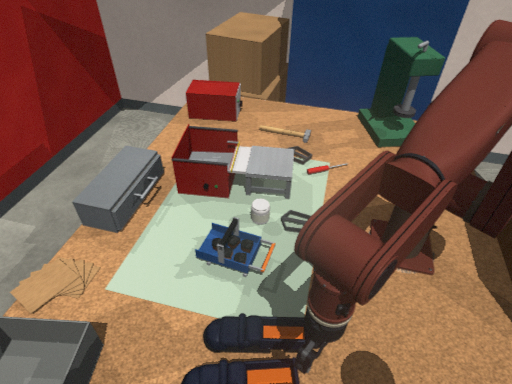

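The top view shows the tray at about (218,187) with its tail at the orange bar (217,217). The stand is at (325,192), the buffer bar at (320,162) and the hopper at (315,125). The tray and stand x axes both point roughly up the image.

```bash
cat >h.py <<'E'
from plant import *
import cv2,numpy as np
def cloud(im,d,c):
    v,u=np.mgrid[:im.shape[0],:im.shape[1]]
    K=np.array(c["intrinsics"]);T=np.array(c["world_from_camera"])
    p=np.stack([(u-K[0,2])/K[0,0]*d,(v-K[1,2])/K[1,1]*d,d],-1)
    return p@T[:3,:3].T+T[:3,3]
def look(n):
    c=get_calibration(n);im,d=get_image(n);return im,d,cloud(im,d,c),cv2.cvtColor(im,cv2.COLOR_RGB2HSV)
def rect(P,m):
    m=cv2.morphologyEx(m.astype(np.uint8),cv2.MORPH_OPEN,np.ones((2,2),np.uint8))
    n,l,s,_=cv2.connectedComponentsWithStats(m)
    k=1+np.argmax(s[1:,4]);q=P[l==k]
    r=cv2.minAreaRect((q[:,:2]*1000).astype(np.float32))
    return r,np.median(q[:,2]),len(q),np.round(cv2.boxPoints(r)).tolist()
E
python3 - <<'E'
from h import *
for n in("top","side"):
    f=np.load("pics/%s0.npz"%n);im=f["im"];P=cloud(im,f["d"],get_calibration(n));h=cv2.cvtColor(im,cv2.COLOR_RGB2HSV)
    H,S,V=[h[...,i].astype(int) for i in range(3)];x,y,z=P[...,0],P[...,1],P[...,2]
    roi=(x>.3)&(x<.9)&(y<.3)&(y>-.4)
    print(n)
    print("stand",rect(P,roi&(S<40)&(abs(z-.12)<.008)&(y<0.02)))
    ora=roi&(H>5)&(H<20)&(S>150)&(z>.03)&(z<.08)&(y>0)
    print("orange",rect(P,ora))
    print("blue",rect(P,roi&(H>100)&(H<125)&(S>110)&(z>.05)&(z<.075)&(y>0)))
    print("arch",rect(P,roi&(z>.105)&(z<.14)&(y>0)&(y<.3)&(V<110)))
    print("yel",rect(P,roi&(H>18)&(H<32)&(S>60)&(z>.11)&(z<.15)))
    print("pot",rect(P,roi&(z>.06)&(z<.09)&(S<60)&(y>-.1)&(y<.1)&(V>130)))
    red=roi&((H<8)|(H>172))&(S>110)&(z>.16)&(z<.2)
    print("hop",rect(P,red))
E
```

```text
top
stand (((500.15435791015625, -138.50497436523438), (281.076171875, 470.3622131347656), 30.62076187133789), np.float64(0.11896350498570318), 2593, [[259.0, -8.0], [499.0, -412.0], [741.0, -269.0], [501.0, 135.0]])
orange (((361.5067138671875, 121.61361694335938), (328.1454772949219, 29.91100311279297), 56.92005920410156), np.float64(0.05459913127227933), 35, [[259.0, -8.0], [284.0, -24.0], [464.0, 251.0], [439.0, 267.0]])Traceback (most recent call last):
  File "<stdin>", line 10, in <module>
  File "h.py", line 13, in rect
    k=1+np.argmax(s[1:,4]);q=P[l==k]
        ~~~~~~~~~^^^^^^^^^
    return _wrapfunc(a, 'argmax', axis=axis, out=out, **kwds)
    return bound(*args, **kwds)
ValueError: attempt to get argmax of an empty sequence
```

```bash
python3 - <<'E'
s=open('h.py').read()
s=s.replace("    m=cv2.morph","    m0=m;m=cv2.morph").replace("    k=1+","    if n<2: return None\n    k=1+").replace("P[l==k]","P[(l==k)&m0]")
open('h.py','w').write(s)
E
cat >m.py <<'E'
from h import *
for n in("top","side"):
    f=np.load("pics/%s0.npz"%n);im=f["im"];P=cloud(im,f["d"],get_calibration(n));h=cv2.cvtColor(im,cv2.COLOR_RGB2HSV)
    H,S,V=[h[...,i].astype(int) for i in range(3)];x,y,z=P[...,0],P[...,1],P[...,2]
    roi=(x>.3)&(x<.9)&(y<.3)&(y>-.4)
    print(n)
    print("stand",rect(P,roi&(S<40)&(abs(z-.12)<.008)&(y<0.02)))
    print("orange",rect(P,roi&(H>5)&(H<20)&(S>150)&(z>.03)&(z<.08)&(y>0)))
    b=roi&(H>100)&(H<130)&(S>100)&(y>0)&(y<.25)
    print("blue",rect(P,b&(z>.02)), b.sum(), np.percentile(z[b],[5,50,95]) if b.any() else 0)
    print("arch",rect(P,roi&(z>.105)&(z<.14)&(y>0)&(y<.3)&(V<110)))
    print("yel",rect(P,roi&(H>15)&(H<32)&(S>60)&(z>.11)&(z<.15)))
    print("pot",rect(P,roi&(z>.06)&(z<.09)&(S<60)&(y>-.1)&(y<.1)))
    print("hop",rect(P,roi&((H<8)|(H>172))&(S>110)&(z>.14)&(z<.2)))
E
python3 m.py
```

```text
top
stand (((550.0489501953125, -211.79705810546875), (229.1972198486328, 187.94863891601562), 7.527267932891846), np.float64(0.11929230475778951), 2240, [[424.0, -134.0], [449.0, -320.0], [676.0, -290.0], [651.0, -104.0]])
orange (((436.91729736328125, 232.5176239013672), (54.76919937133789, 4.455862522125244), 84.9881362915039), np.float64(0.055813282856646884), 19, [[432.0, 205.0], [437.0, 205.0], [442.0, 260.0], [437.0, 260.0]])
blue (((631.1493530273438, 182.61659240722656), (109.9736099243164, 65.61021423339844), 81.82769012451172), np.float64(0.03181544052602803), 261, [[591.0, 133.0], [656.0, 124.0], [671.0, 232.0], [606.0, 242.0]]) 584 [0.02101163 0.03142066 0.06453661]
arch (((571.0823974609375, 197.1344757080078), (116.18084716796875, 11.382514953613281), 84.64786529541016), np.float64(0.12147550138046614), 106, [[560.0, 140.0], [571.0, 139.0], [582.0, 254.0], [571.0, 256.0]])
yel (((673.9097290039062, -228.0994110107422), (14.604228973388672, 2.423096179962158), 89.3937759399414), np.float64(0.1226453396702678), 5, [[673.0, -235.0], [675.0, -235.0], [675.0, -221.0], [673.
[... 1262 characters left out ...]
 135, [[557.0, 144.0], [569.0, 143.0], [580.0, 259.0], [568.0, 260.0]])
yel (((667.3762817382812, -200.5703125), (2.969064235687256, 95.95697021484375), 7.066434860229492), np.float64(0.128975049853212), 14, [[660.0, -153.0], [672.0, -248.0], [675.0, -248.0], [663.0, -153.0]])
pot (((509.2920227050781, 7.156890869140625), (57.91437530517578, 57.81381607055664), 63.19171905517578), np.float64(0.0724913839545549), 186, [[470.0, -6.0], [522.0, -32.0], [548.0, 20.0], [497.0, 46.0]])
hop (((846.8574829101562, -224.57351684570312), (308.0295104980469, 156.40670776367188), 55.747764587402344), np.float64(0.15405657965941794), 348, [[696.0, -308.0], [825.0, -396.0], [998.0, -141.0], [869.0, -53.0]])
```

```bash
python3 - <<'E'
from h import *
a=np.deg2rad(-5.4)
movep([.570,.199,.27],[np.pi,0,a+np.pi/2])
s=observe();print(s["time_s"],s["eef_pos"],s["tcp_rot"],s["q"],s["ft_force"])
im,d,P,h=look("wrist");cv2.imwrite("pics/w1.png",im[:,:,::-1])
H,S,V=[h[...,i].astype(int) for i in range(3)];x,y,z=P[...,0],P[...,1],P[...,2]
roi=(d>0)&(abs(x-.55)<.2)&(abs(y-.2)<.12)
print("arch",rect(P,roi&(z>.10)&(z<.135)&(V<110)))
print("orange",rect(P,roi&(H>5)&(H<20)&(S>150)&(z>.04)&(z<.08)))
E
```

```text
1.8667 [0.56956097 0.20002042 0.26988291] [-3.14125700e+00 -2.94217457e-04  1.47829663e+00] [2.06940664e-01 1.47326979e-01 1.53764724e+00 3.82618806e-04
 1.45685237e+00 2.99396763e-01] [-0.54307917  0.19674541  0.09569628]
arch (((573.1683959960938, 199.03118896484375), (128.3301544189453, 16.870145797729492), 86.06133270263672), np.float64(0.12361523035381589), 1746, [[560.0, 136.0], [577.0, 134.0], [586.0, 262.0], [569.0, 264.0]])
orange (((437.7842102050781, 211.45053100585938), (106.29002380371094, 9.298694610595703), 84.10905456542969), np.float64(0.060014852869560736), 752, [[428.0, 159.0], [437.0, 158.0], [448.0, 264.0], [439.0, 265.0]])
```

View pics/w1.png

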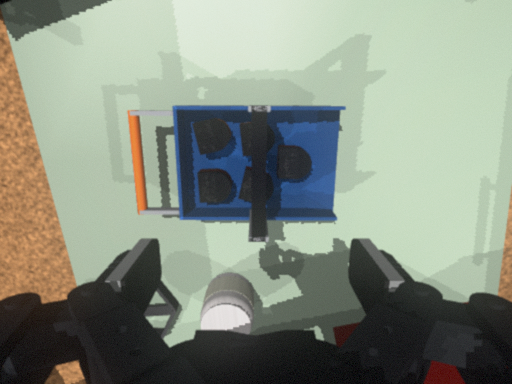

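The wrist view shows the tray centred at (260,165), with the arch bar running vertically at x≈258 and all five heels lying inside. The orange bar is at (137,160).

```bash
python3 - <<'E'
from h import *
a=np.deg2rad(-5.4)
r=[np.pi,0,a+np.pi/2]
move_l([.5715,.199,.15],feed=.15,rotation=r)
print(move_l([.5715,.199,.096],feed=.08,max_force=15))
f0=observe()["ft_force"]
gripper_to(.0,80)
s=observe();print(s["time_s"],s["eef_pos"],s["opening"],s["grasp_force"],s["ft_force"]-f0)
move_l([.5715,.199,.125],feed=.06);hold(.3)
s=observe();print(s["eef_pos"],s["opening"],s["ft_force"]-f0,s["torque"])
move_l([.5715,.199,.29],feed=.15)
im,d,P,h=look("side");cv2.imwrite("pics/s2.png",cv2.resize(im[130:330,120:380,::-1],None,fx=2,fy=2))
print(observe()["time_s"])
E
```

```text
False
4.35 [0.57190377 0.19903556 0.09643628] 0.012626095334763828 78.08926463127136 [1.18544158 0.06892675 2.30022806]
[0.57120573 0.19892211 0.1245449 ] 0.012461812144761596 [ 0.71939235  0.15847136 -5.87597701] [-0.00350955 -0.07668898 -0.04778192]
6.5833
```

View pics/s2.png

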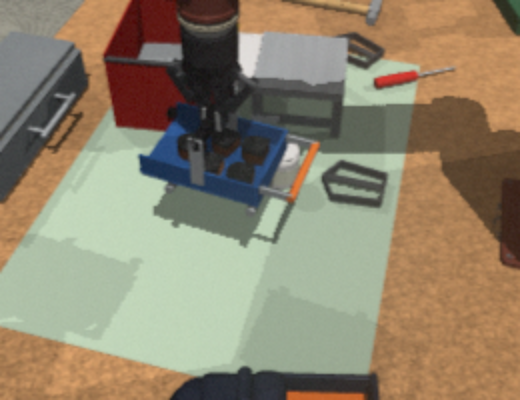

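The tray hangs level in the grip with all the heels inside, and weighs about 0.6 kg. I'll carry it to the stand.

```bash
python3 - <<'E'
from h import *
b=np.deg2rad(7.35)
r=[np.pi,0,b+np.pi/2]
move_l([.543,-.209,.29],feed=.14,rotation=r)
move_l([.543,-.209,.225],feed=.1);hold(.2)
f0=observe()["ft_force"]
hit=move_l([.543,-.209,.210],feed=.015,max_force=2.5)
s=observe();print(hit,s["time_s"],s["eef_pos"],s["ft_force"]-f0,s["q"])
im,d,P,h=look("side");cv2.imwrite("pics/s3.png",cv2.resize(im[110:250,160:340,::-1],None,fx=4,fy=4))
im,d,P,h=look("top");cv2.imwrite("pics/t3.png",cv2.resize(im[80:240,240:400,::-1],None,fx=3.5,fy=3.5))
E
```

```text
True 11.2917 [ 0.54309051 -0.20895795  0.21641913] [ 0.77524734 -0.14172597 12.02109428] [-5.02846627e-01  1.28868322e-01  1.65869202e+00  1.07921314e-04
  1.35386400e+00 -6.31222298e-01]
```

View pics/s3.png

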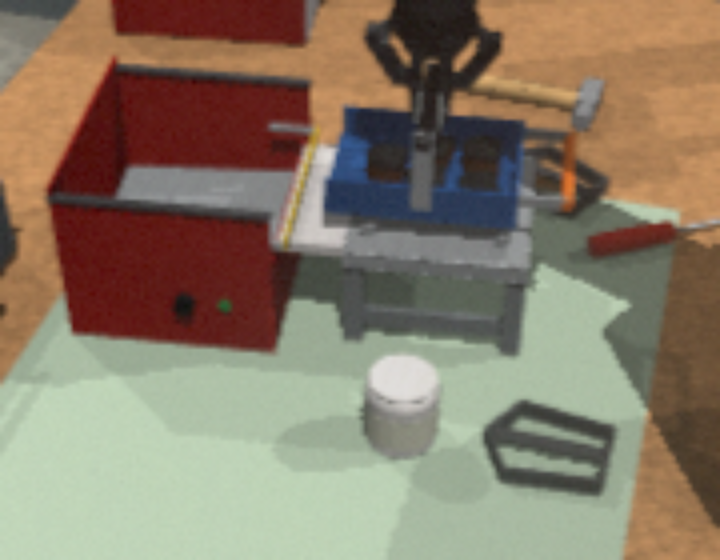

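View pics/t3.png

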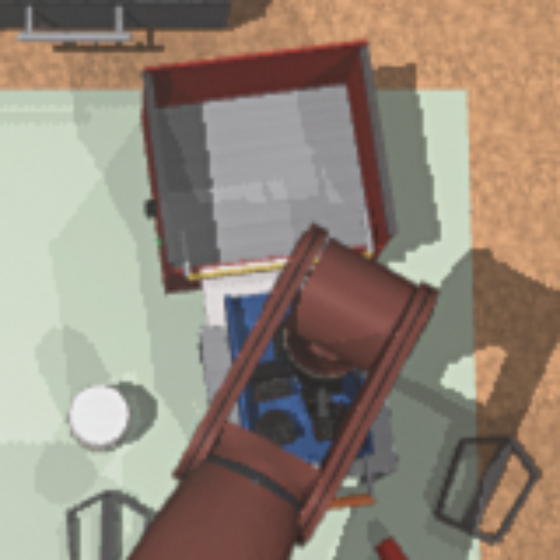

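The tray sits squarely on the stand with its open front toward the buffer, and a clear strip of ledge lies ahead of it. Next I'll slide it forward by feel.

```bash
cat >>h.py <<'E'
b=np.deg2rad(7.35);ex=np.array([np.cos(b),np.sin(b),0]);ez=np.array([0,0,1.])
def ft(n=5):
    F=[]
    for _ in range(n): hold(.02);F.append(observe()["ft_force"])
    F=np.mean(F,0);return np.array([F@ex,F[2]])
E
python3 - <<'E'
from h import *
p=np.array([.543,-.209,.2166])
move_l(p,feed=.02);f0=ft();print("set",f0)
move_l(p+.01*ex,feed=.03);print("slide",ft())
print(move_l(p+.042*ex,feed=.05,max_force=6));f0=ft();e=observe()["eef_pos"];print(observe()["time_s"],f0,(e-p)@ex)
if abs((e-p)@ex-.042)<.002:
  x=.042;con=None
  while x<.085:
    x+=.0015;move_l(p+x*ex,feed=.03);f=ft(3)
    e=observe()["eef_pos"];dF=f0[0]-f[0];print(round(x,4),np.round(f,2),round((e-p)@ex,4))
    if dF>4.8: break
print(observe()["time_s"])
E
```

```text
set [-0.49099966 -0.9189668 ]
slide [ 1.68962704 -2.62902679]
False
13.2167 [ 0.27543251 -4.74913998] 0.04191905599788645
0.0435 [ 0.06 -5.68] 0.0434
0.045 [-0.23 -5.68] 0.045
0.0465 [ 0.24 -5.83] 0.0466
0.048 [ 0.43 -5.96] 0.048
0.0495 [ 0.39 -5.46] 0.0495
0.051 [ 0.23 -6.09] 0.051
0.0525 [ 0.7  -5.99] 0.0525
0.054 [ 0.16 -5.48] 0.054
0.0555 [-0.39 -6.39] 0.0555
0.057 [ 0.48 -5.9 ] 0.057
0.0585 [ 0.5  -5.63] 0.0585
0.06 [-0.43 -5.82] 0.06
0.0615 [ 0.58 -5.68] 0.0615
0.063 [-0.16 -5.34] 0.063
0.0645 [-0.06 -5.71] 0.0645
0.066 [-0.28 -5.76] 0.066
0.0675 [ 0.12 -5.52] 0.0675
0.069 [-0.87 -5.79] 0.0688
0.0705 [-3.29 -4.59] 0.0701
0.072 [-4.22 -4.61] 0.0718
0.0735 [-5.43 -3.8 ] 0.0732
19.5167
```

The foot bar met the buffer at a slide of about 69.5 mm and is now pressed in roughly 3.7 mm. I'll settle the front onto the ledge (2 mm lower), let go and go to the tail bar.

```bash
python3 - <<'E'
from h import *
from scipy.spatial.transform import Rotation as Ro
p=np.array([.543,-.209,.2166])+.0735*ex
ey=np.cross(ez,ex)
r0=[np.pi,0,b+np.pi/2]
r=(Ro.from_rotvec(ey*.0154)*Ro.from_euler("xyz",r0)).as_euler("xyz")
move_l(p+.0016*ex-.0016*ez,feed=.02,rotation=r);hold(.2);print(ft())
gripper_to(.05);hold(.2);print(ft())
q=p+.0016*ex
move_l(q+.09*ez,feed=.2,rotation=r0)
t=p-.138*ex;t[2]=.27
move_l(t,feed=.2)
s=observe();print(s["time_s"],s["eef_pos"],t)
im,d,P,h=look("wrist");cv2.imwrite("pics/w4.png",im[:,:,::-1])
H,S,V=[h[...,i].astype(int) for i in range(3)];x,y,z=P[...,0],P[...,1],P[...,2]
print("orange",rect(P,(d>0)&(H>5)&(H<20)&(S>150)&(z>.14)&(z<.2)))
print("arch",rect(P,(d>0)&(z>.22)&(z<.25)&(V<110)&(x>.5)&(abs(y+.2)<.1)))
E
```

```text
[-6.21014141 -1.88232886]
[0.23479632 0.49815607]
22.275 [ 0.47951776 -0.21719665  0.269774  ] [ 0.47902998 -0.21725149  0.27      ]
orange (((477.0747985839844, -217.74615478515625), (9.874476432800293, 117.85173797607422), 7.4856390953063965), np.float64(0.1808453197198428), 1700, [[465.0, -160.0], [480.0, -277.0], [490.0, -276.0], [474.0, -159.0]])
arch (((613.8443603515625, -198.0545196533203), (18.531871795654297, 126.85822296142578), 9.11944580078125), np.float64(0.2415208290158788), 8306, [[595.0, -137.0], [615.0, -262.0], [633.0, -259.0], [613.0, -134.0]])
```

View pics/w4.png

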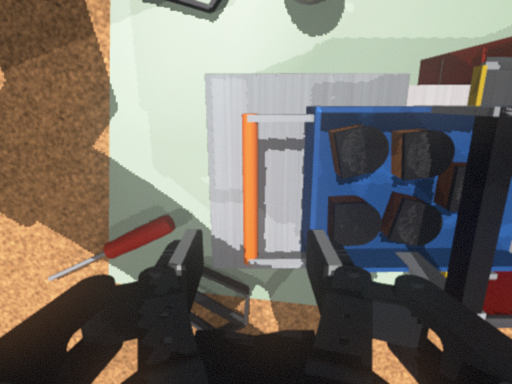

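The wrist view shows the orange bar vertical at (250,190), clear of the tail wall at x≈312, and the heels still in place. The bar is about 2 mm further back than at docking, so I'll grip it at (0.477,-0.2175), press the buffer again and tip.

```bash
cat >>h.py <<'E'
def arc(th):
    f=lambda a:np.array([-.188*np.cos(a)+.047*np.sin(a),.188*np.sin(a)+.047*np.cos(a)])
    return f(th)-f(.0154)
import json
def tip(base,degs,feed,zlo=-3.5,zhi=2.,log=True):
    base=np.array(base)
    for g in degs:
        a=arc(np.deg2rad(g));move_l(base+a[0]*ex+a[1]*ez,feed=feed);f=ft(2)-np.array([.23,.5])
        if log: print(g,np.round(f,1))
        if f[0]>-3.3: base=base+.001*ex
        if f[0]<-6.5: base=base-.001*ex
        if f[1]<zlo: base[2]-=.0007
        if f[1]>zhi: base[2]+=.0007
    json.dump(base.tolist(),open("base.json","w"));return base
E
python3 - <<'E'
from h import *
gripper_to(.04)
p0=np.array([.543,-.209,0])
t=np.array([.477,-.2175,.156])
move_l(t+.03*ez,feed=.15);print(move_l(t,feed=.06,max_force=8))
f0=ft();gripper_to(0,25);s=observe();print(f0,ft(),s["opening"],s["eef_pos"],(s["eef_pos"]-p0)@ex)
x=0
while x<.009:
    f=ft(3)-f0;print(round(x,4),np.round(f,1))
    if f[0]<-4.6: break
    x+=.001;move_l(t+x*ex,feed=.02)
json.dump((t+x*ex).tolist(),open("base.json","w"))
print((t+x*ex-p0)@ex,observe()["time_s"])
E
```

```text
False
[ 0.04896898 -0.02474385] [-3.06944032  3.73359376] 0.011078435658106765 [ 0.47685288 -0.21767591  0.15639014] -0.06671351559294489
0 [-3.4  4.4]
0.001 [-8.3  7.3]
-0.06554509617461614 24.8167
```

```bash
python3 - <<'E'
from h import *
B=np.array(json.load(open("base.json")))
a=arc(np.deg2rad(1.3)); 
for g in (1.1,1.3,1.6,2):
    a=arc(np.deg2rad(g));move_l(B+a[0]*ex+a[1]*ez,feed=.01);print(g,np.round(ft(4),1))
B=tip(B,[3,4.5,6,9,12],.04)
print(B,(B-np.array([.543,-.209,0]))@ex,observe()["time_s"])
E
```

```text
1.1 [-6.9  3.7]
1.3 [-6.   0.9]
1.6 [-5.3 -0.7]
2 [-5.9 -0.6]
3 [-6.  -1.3]
4.5 [-5.2 -2.1]
6 [-6.1 -1.7]
9 [-5.8 -0.6]
12 [-6.4  0.1]
[ 0.47799178 -0.21737207  0.156     ] -0.06554509617461614 27.8833
```

```bash
python3 - <<'E'
from h import *
B=tip(json.load(open("base.json")),range(15,46,3),.07)
B=tip(B,range(48,70,3),.07,zlo=-2.,zhi=1.5)
hold(.5)
print(B,ft(),observe()["time_s"])
im,d,P,h=look("side");cv2.imwrite("pics/s5.png",cv2.resize(im[90:240,160:340,::-1],None,fx=4,fy=4))
im,d,P,h=look("top");cv2.imwrite("pics/t5.png",cv2.resize(im[80:240,240:400,::-1],None,fx=3.5,fy=3.5))
E
```

```text
15 [-6.3  0.2]
18 [-6.3  0.6]
21 [-6.8  1.5]
24 [-5.8  0.6]
27 [-6.7  2.3]
30 [-4.7  1.5]
33 [-6.2  3.8]
36 [-6.   3.2]
39 [-5.4  4.3]
42 [-5.4  4.5]
45 [-4.5  4.6]
48 [-3.7  3.6]
51 [-3.   3.4]
54 [-2.5  3.1]
57 [-1.7  2.1]
60 [-0.7  1.3]
63 [-0.9  1.3]
66 [-1.2  1.5]
69 [-1.1  2.4]
[ 0.4829507  -0.21673242  0.1637    ] [-1.09466712  3.08057907] 34.7833
```

View pics/s5.png

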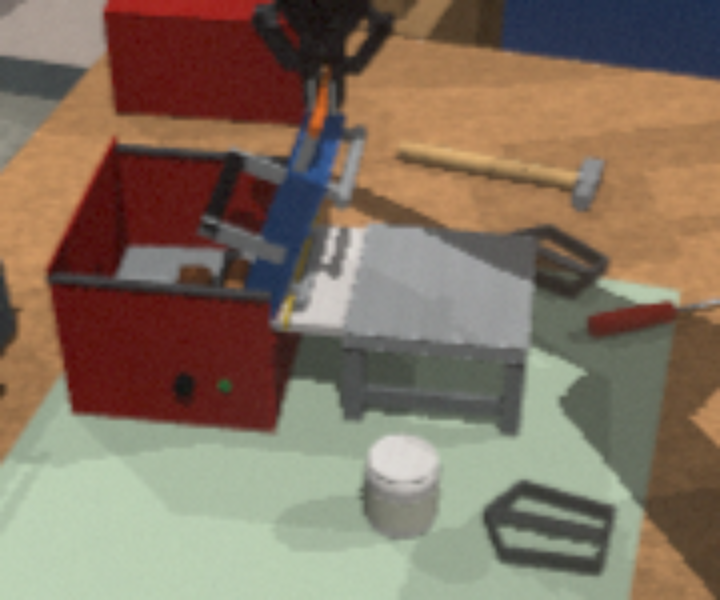

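View pics/t5.png

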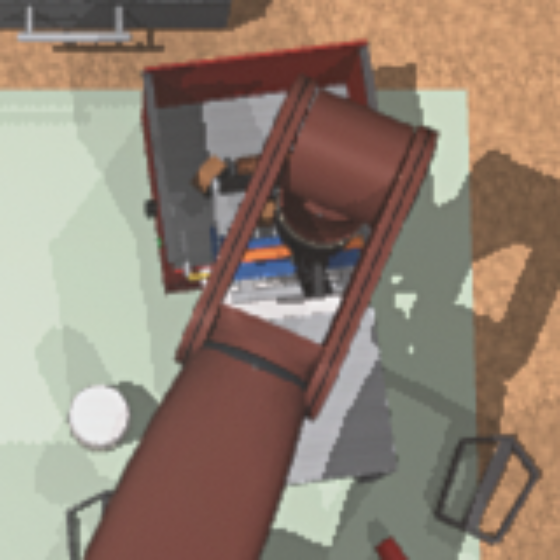

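The side view shows the tray tipped steeply at the hopper mouth, its lip at (265,290), with heels in the hopper around (195,275) and (235,270). The top view shows heels at (210,172), (245,170) and (268,212), the rest being hidden by the arm. I'll go a little steeper, pressing the buffer again, then bring the tray down.

```bash
python3 - <<'E'
from h import *
B=np.array(json.load(open("base.json")))
B=tip(B,[70,71,72,73],.03,zlo=-2,zhi=2.);hold(.4)
print("low",observe()["time_s"])
B=tip(B,range(70,44,-3),.07,zlo=-1.2,zhi=2.2)
im,d,P,h=look("wrist");cv2.imwrite("pics/w6.png",im[:,:,::-1])
print(B,observe()["time_s"])
E
```

```text
70 [-0.9  0.4]
71 [-1.4 -1.2]
72 [-0.9 -2.7]
73 [-0.6 -0.4]
low 36.6167
70 [0.1 2.4]
67 [0.8 5.1]
64 [-0.4  5.2]
61 [-1.1  6.1]
58 [-0.4  6. ]
55 [-1.9  7.9]
52 [-2.9  9.8]
49 [-4.2 11.9]
46 [-6.3 14.2]
[ 0.49386031 -0.21532519  0.1693    ] 39.4833
```

View pics/w6.png

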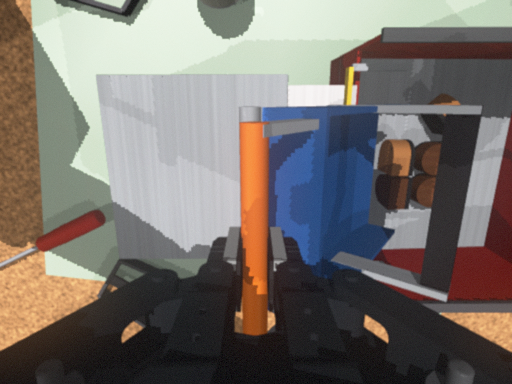

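The wrist view shows all five heels lying in the hopper, at (395,157), (395,190), (430,157), (430,190) and (440,105), and the tray floor is empty. The forces show some radial compression, so I'll lower the tray correcting along the radius.

```bash
cat >>h.py <<'E'
def low(base,degs,feed,off=0,tgt=4.,gain=.00025):
    base=np.array(base)
    for g in degs:
        a=arc(np.deg2rad(g));move_l(base+a[0]*ex+a[1]*ez,feed=feed);f=ft(2)-np.array([.23,.5])
        ph=np.deg2rad(g+14+off);u=-np.cos(ph)*ex+np.sin(ph)*ez
        Fr=-np.cos(ph)*f[0]+np.sin(ph)*f[1]
        c=np.clip(gain*(Fr-tgt),-.0012,.0016);base=base+c*u
        print(g,np.round(f,1),round(Fr,1),round(c*1000,1))
    json.dump(base.tolist(),open("base.json","w"));return base
E
python3 - <<'E'
from h import *
B=low(json.load(open("base.json")),[46,46,46,44,42,40,38,36,34],.05,off=6)
print(B,observe()["time_s"],observe()["eef_pos"])
E
```

```text
46 [-5.1 11.5] 12.6 1.6
46 [-2.5  7.1] 7.5 0.9
46 [-1.9  2.9] 3.4 -0.1
44 [-2.9  5.9] 6.5 0.6
42 [-3.7  6.2] 7.2 0.8
40 [-4.7  6.6] 8.1 1.0
38 [-3.6  6.7] 7.6 0.9
36 [-4.   5.8] 7.0 0.8
34 [-4.4  6.1] 7.5 0.9
[ 0.49035275 -0.21577763  0.17570976] 42.2333 [ 0.54726756 -0.20860261  0.26936408]
```

```bash
python3 - <<'E'
from h import *
B=low(json.load(open("base.json")),range(31,0,-3),.06,off=6,gain=.0004)
e=observe()["eef_pos"];print(B,observe()["time_s"],e,(e-np.array([.543,-.209,0]))@ex)
im,d,P,h=look("side");cv2.imwrite("pics/s7.png",cv2.resize(im[110:250,160:340,::-1],None,fx=4,fy=4))
E
```

```text
31 [-4.7  5.3] 7.1 1.2
28 [-4.6  4.9] 6.7 1.1
25 [-3.1  2.5] 4.0 -0.0
22 [-3.3  1.4] 3.4 -0.3
19 [-4.   2.3] 4.6 0.2
16 [-6.5  4.3] 7.8 1.5
13 [-6.   3.3] 6.8 1.1
10 [-4.6  1.4] 4.6 0.2
7 [-5.7  2.4] 6.2 0.9
4 [-5.4  1.6] 5.6 0.6
1 [-5.5  1.5] 5.7 0.7
[ 0.48455313 -0.21652572  0.17995689] 46.0833 [ 0.48438605 -0.21639996  0.17918894] -0.059079003019381675
```

View pics/s7.png

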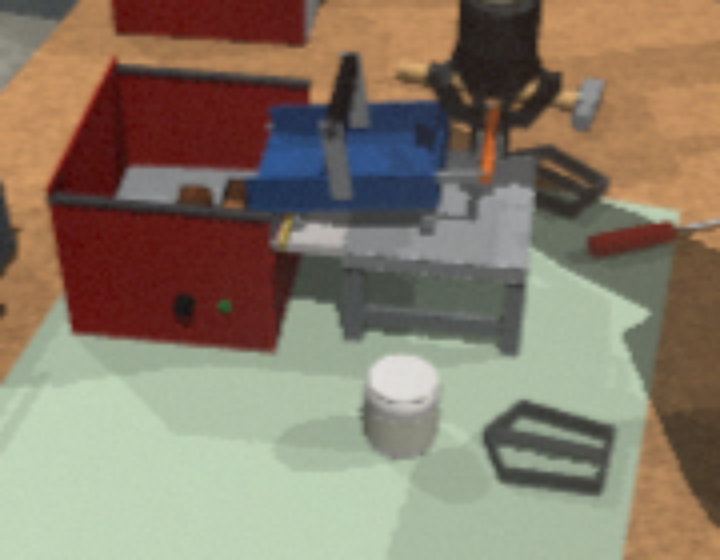

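The tray is nearly down, its tail still about 20 mm high at (490,145). I'll carry on until the rear foot bar touches the stand.

```bash
python3 - <<'E'
from h import *
B=np.array(json.load(open("base.json")))
g=1
while g>-9:
    g-=.7
    a=arc(np.deg2rad(g));move_l(B+a[0]*ex+a[1]*ez,feed=.03);f=ft(2)-np.array([.23,.5])
    print(round(g,1),np.round(f,1))
    if f[1]>6: break
    B=B-np.clip(.0003*(-f[0]-4),-.0008,.0008)*ex
e=observe()["eef_pos"];print(e,(e-np.array([.543,-.209,0]))@ex,observe()["time_s"])
E
```

```text
0.3 [-3.7  0.2]
-0.4 [-5.6  1.9]
-1.1 [-5.9  0.5]
-1.8 [-5.3  0.2]
-2.5 [-4.4  0.3]
-3.2 [-4.5  1.2]
-3.9 [-5.4  0.8]
-4.6 [-5.2  1.1]
-5.3 [-5.1 -0. ]
-6.0 [-5.5  0.7]
-6.7 [-5.3  3. ]
-7.4 [-9.1 12. ]
[ 0.47590524 -0.21794199  0.15420404] -0.0676874060077494 49.5333
```

```bash
python3 - <<'E'
from h import *
e=np.array(observe()["eef_pos"])
move_l(e+.001*ez-.001*ex,feed=.02);print(ft())
gripper_to(.04);hold(.2)
e=np.array(observe()["eef_pos"])
move_l(e+.11*ez,feed=.15);print(ft(),observe()["time_s"])
im,d,P,h=look("wrist")
H,S,V=[h[...,i].astype(int) for i in range(3)];x,y,z=P[...,0],P[...,1],P[...,2]
print("orange",rect(P,(d>0)&(H>5)&(H<20)&(S>150)&(z>.14)&(z<.2)))
move_l(e+.16*ez-.08*ex,feed=.2)
im,d,P,h=look("side");a=cv2.resize(im[110:250,160:340,::-1],None,fx=3,fy=3)
im,d,P,h=look("top");c=cv2.resize(im[80:220,260:345,::-1],None,fx=3,fy=3)
cv2.imwrite("pics/f.png",np.hstack([a,c]))
E
```

```text
[-2.43984251  3.51255787]
[ 0.27496054 -0.01106541] 51.4667
orange (((475.5424499511719, -218.0772705078125), (9.55354118347168, 117.9847183227539), 7.646899700164795), np.float64(0.18080172175381354), 1829, [[463.0, -160.0], [479.0, -277.0], [488.0, -276.0], [472.0, -159.0]])
```

View pics/f.png

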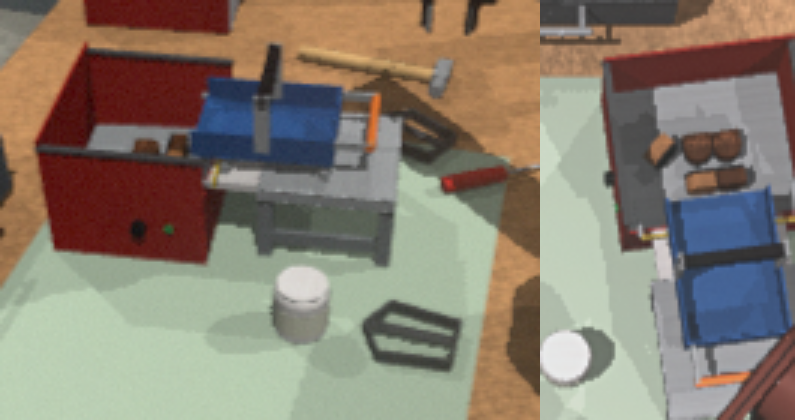

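The pictures show the empty tray standing level on the stand, its bar at the same height as before tipping (0.1808 m). All five heels are in the hopper and the robot is clear.

```bash
python3 -c "
from plant import *
print(job_done())"
```

```text
the job is handed in; nothing more can be done
None
```

The job is handed in, with the result not reported back: all five heels are in the hopper, the empty tray stands level on the stand and is released, and the last views show nothing else moved, though above about 57° of tip the tool felt only about 1 N towards the buffer, so I can't confirm the foot bar stayed pressed on it there.

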